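# Turn a chocolate mould face down over the edge of a marble slab

## Task

Turn the three-pocket wooden chocolate mould face down onto the marble slab: slide its plain end up against the slab's near edge, raise the pinned end so that the mould stands on end against that edge with its foot still down at the table, then carry it on over so that it lies flat, pockets down, on the slab. Leave the one-pocket mould and the cup where they are, and let go of the mould.

Things in the scene. Friction and masses are not known exactly. Their poses are not given: they have to be found in the camera images.
- mould_center (a point): Centre of the mould to turn: solid beech block 110 mm long (its x axis) x 48 mm wide (y) x 20 mm thick (z), about 150 g, with THREE square pockets (12 mm deep) in a row in its upper face, lying pockets up. The point is half-way up. x points from the pinned end to the plain end, which faces the slab; z points out of the pocketed face (up at the start, down when turned over).
- mould_pins (a point): Midway between the ends of the mould's round steel axle, 10 mm above the table, 45 mm from mould_center towards the robot. A 12 mm pin sticks 8 mm out of each side (along y): 64 mm over their flat ends. The axle turns freely in the wood: gripped across the pin ends, fingers down, the mould swings easily, through a half turn or more, while the gripper stays upright. Axes as mould_center.
- mould_toe (a point): Centre of the mould's plain end face (the one facing the slab), half-way up, 55 mm from the mould's centre. Same axes as mould_center.
- slab_edge (a point): Mid-point of the near (robot-side) edge of the marble slab, at its top surface. The fixed slab is 220 mm deep (x, away from the robot), 400 mm wide (y, along the edge) and stands 25 mm above the table, with an upright edge. x points across the slab away from the robot, y along the edge, z up.
- spare_center (a point): Centre (half-way up) of the other mould, the same block and pins but with ONE long pocket; it lies beside the first one, left or right of it. To be left where it is.
- cup_center (a point): Centre (half-way up) of a dark wooden cup, 66 mm across and 80 mm high, standing on the slab towards its far side. To be left where it is.
Things that resemble listed ones, but are neither listed nor needed, are in the scene too. What is shaped like the part that bears mould_center but red or yellow is not meant.

How it is judged:
By the outcome, as a careful person would: the job done as asked, in the order asked, and still so for the second after the job is handed in, with the robot touching nothing.
It also fails if it takes over 42 s, if anything falls off the work surface, if the arm or the gripper's body presses on something with over 40 N, if the wrist force passes 120 N, or if a joint passes its speed limit or range.

## Robot

A 6-joint arm with a two-finger parallel gripper is mounted at the origin on the work surface. World frame = base frame: x ahead of the robot, y to its left, z up, the work surface at z = 0. Lengths are in mm, angles in degrees, forces in N, time in s.
With the tool pointing down it reaches from about 375 to 975 mm from the base axis. Payload 3.8 kg.
Tool frame: the origin (TCP) lies between the finger pads; the fingertips stand ctrl.finger_overhang ahead of it and the grasp point (between the pads) lies 11 mm behind it (ctrl.finger_overhang is the distance from the TCP to the fingertips, in mm); z points along the fingers, y is the line along which they close (so a half turn about z gives the same grasp; the last joint's range is limited). The gripper opens to 85 mm and grips with 20 to 120 N. Pads are 22 mm wide; open, the fingers measure 114 mm over their backs; the gripper's body (76 mm by 85 mm) begins 54 mm behind the grasp point. The pads swing forward as they close: fully open they stand 13 mm farther back than shut.
Start: joints at [70.48, 15.12, 91.902, -0, 72.978, -2.114], TCP at [201.923, 644.085, 201.38] pointing down, gripper open.
Joint ranges: [-150.88, 150.88], [-54.13, 125.18], [17.81, 147.31], [-75.09, 255.09], [0, 152.58], [-146.25, 146.25]. Speed limits (degrees/s): [147.25, 147.25, 180, 180, 180, 180].

## Interface

Orientations are given as a 3x3 rotation matrix whose columns are the frame's x, y, z axes.
In Python, from bench import sensors, viewer, order, ctrl gives the robot as it stands.
- The arm moves only by the shell command python3 -m pendant 'ROWS' [OPENING] [FORCE]. ROWS is JSON, a list of rows, each a list of 6 numbers: the shift along the world's x, y, z normalised to -1 to 1, where 1 is 0.6 m, then the turn, a rotation vector about the world's x, y, z normalised to -1 to 1, where 1 is pi rad. A call has 1 to 12 rows; each row is the pose to reach, as a shift and turn from the pose commanded when the call began, turning the shorter way round; what a row does not reach only later rows make up. A row lasts 1/8 s, in which the tool goes at most 62.5 mm and 10.7 degrees, less where a joint would pass 70% of its speed; a pose out of reach is approached as far as the arm can. A call with a number of a shift or a turn outside -1 to 1 is refused whole. A call with a gripper value outside its range is refused whole. OPENING is the opening, from 0 (shut) to 1 (fully open), set as the call begins (- or left out, the last holds). The fingers move at their own pace and stop on an object; FORCE is the grip in N (left out, the last holds). Time passes only in rows, so rows that repeat a pose let the fingers close. It gives the time, the measured TCP pose, the force, the opening and the grip force at its end, in the units of the state.
- sensors.get_state(): the state, without advancing time (a new reading comes with each control period).
- viewer.grab_frame(name): name is "side" or "top"; returns a dict with "pixels" (420x560x3 uint8, blue, green, red), "K" (3x3 intrinsics, pixels), "rvec" (rotation vector, rad) and "tvec" (3), from world to camera coordinates, as OpenCV has them. Camera axes: x right, y down, z forward; pixel columns grow to the right and rows downward; lengths in mm; the calibration is good to about 2 mm. A picture is of the moment at which its call begins. There is no depth.
- order.hand_in(): hands the job in; it is judged then, once.
The state is a dict: "t": time; "joints": joint angles; "qd": joint speeds; "tau": joint torques, N m; "ee_pos": TCP position; "eef_rot": TCP orientation; "ft_force": force on the tool from outside, world axes, zero at the start; "torque": the same for the moment, N m; "width": finger opening in mm; "finger_force": force on a finger pad.
Only numpy, scipy, OpenCV 4.12 (cv2) and the standard library are available. Lean on these libraries where they do the work, as an engineer would, in place of code of your own. Each camera call takes 0.05 s, during which the arm holds its last target. There are 200 camera calls.

## Working session

There is one attempt and no reset: what is moved stays moved. The work goes in short steps, Python scripts to look and compute and a shell command to move; the robot and the scene stay as the last step left them, time stands still between calls to the robot, and variables do not carry over. Pictures are saved under pics/ and viewed, at most 10 in all, crops included, and the job is handed in when it is done.

```bash
mkdir -p pics
cat > h.py <<'E'
import numpy as np, cv2
from bench import sensors, viewer, order, ctrl
def ray(f,u,v):
    R=cv2.Rodrigues(np.array(f["rvec"],float))[0];t=np.array(f["tvec"],float).ravel()
    d=R.T@np.linalg.inv(np.array(f["K"],float))@np.array([u,v,1.]);return -R.T@t,d
def onz(f,u,v,z):
    c,d=ray(f,u,v);return (c+d*(z-c[2])/d[2]).round(1)
def px(f,p):
    return cv2.projectPoints(np.array([p],float),np.array(f["rvec"],float),np.array(f["tvec"],float),np.array(f["K"],float),None)[0].ravel().round(1)
E
python3 - <<'E'
from h import *
import pickle
for n in("side","top"):
    f=viewer.grab_frame(n);pickle.dump(f,open(n+".pkl","wb"));cv2.imwrite(f"pics/{n}0.png",np.array(f["pixels"]))
    print(n,ray(f,280,210)[0].round(),px(f,[600,0,0]))
s=sensors.get_state();print(ctrl.finger_overhang,s["eef_rot"],s["ee_pos"],s["width"],s["t"])
E
```

```text
side [495. 672. 829.] [261. 219.]
top [ 455.  -19. 1158.] [276.6 202.6]
8.0 [[-9.54204888e-01  2.99152987e-01 -7.22378935e-04]
 [ 2.99153838e-01  9.54202936e-01 -1.93333958e-03]
 [ 1.10931791e-04 -2.06090451e-03 -9.99997870e-01]] [201.67089072 643.40818426 200.15454506] 85.77114212582114 0.1
```

View pics/top0.png

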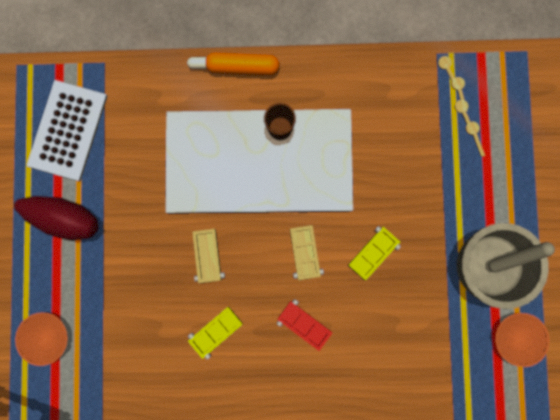

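View pics/side0.png

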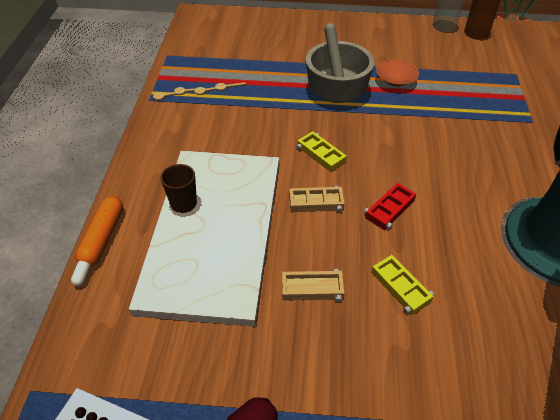

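The top view shows two beech blocks, at (305,252) and (207,256). In the side view they are at (317,198) with three pockets and (313,285) with one long pocket. The yellow and red blocks are decoys. The three-pocket beech block, top (305,252), is the one meant, and I'll confirm it in a crop while measuring.

Run:
```python
from h import *
import pickle
T=pickle.load(open("top.pkl","rb"));S=pickle.load(open("side.pkl","rb"))
def beech(f,x0,y0,x1,y1):
    im=np.array(f["pixels"])[y0:y1,x0:x1];h=cv2.cvtColor(im,cv2.COLOR_BGR2HSV)
    m=((h[...,0]>14)&(h[...,0]<28)&(h[...,1]>60)&(h[...,1]<190)&(h[...,2]>110)).astype(np.uint8)
    m=cv2.morphologyEx(m,cv2.MORPH_CLOSE,np.ones((7,7)))
    c=max(cv2.findContours(m,0,2)[0],key=cv2.contourArea)
    return c+np.array([x0,y0])
out=[]
for name,f,w,z in(("tgtT",T,(280,220,332,290),20),("spareT",T,(185,222,235,292),20)):
    c=beech(f,*w); P=np.array([onz(f,*p[0],z)[:2] for p in c],np.float32)
    r=cv2.minAreaRect(P);print(name,r,cv2.boundingRect(c))
# slab
for n,f,w in(("T",T,(140,90,380,225)),("S",S,(110,140,290,330))):
    x0,y0,x1,y1=w;im=np.array(f["pixels"])[y0:y1,x0:x1];h=cv2.cvtColor(im,cv2.COLOR_BGR2HSV)
    m=((h[...,1]<70)&(h[...,2]>150)).astype(np.uint8);m=cv2.morphologyEx(m,cv2.MORPH_CLOSE,np.ones((9,9)))
    c=max(cv2.findContours(m,0,2)[0],key=cv2.contourArea)+np.array([x0,y0])
    q=cv2.approxPolyDP(cv2.convexHull(c),6,True)[:,0]
    print(n,[(tuple(p),onz(f,*p,25)) for p in q])
# pin: metal pixels near the target
for f,w,n in((T,(280,220,332,290),'T'),(S,(285,180,350,220),'S')):
    x0,y0,x1,y1=w;im=np.array(f["pixels"])[y0:y1,x0:x1];h=cv2.cvtColor(im,cv2.COLOR_BGR2HSV)
    m=((h[...,1]<75)&(h[...,2]>90)).astype(np.uint8)
    k,l,st,ce=cv2.connectedComponentsWithStats(m)
    print(n,[(st[i,4],(ce[i]+[x0,y0]).round(1),onz(f,*(ce[i]+[x0,y0]),12)) for i in range(1,k)])
a=cv2.resize(np.array(T["pixels"])[215:295,180:340],None,fx=4,fy=4,interpolation=2)
b=cv2.resize(np.array(S["pixels"])[180:220,275:355],None,fx=8,fy=6,interpolation=2)
cv2.imwrite("pics/crop.png",np.vstack([a,b]))
```

```text
tgtT ((493.4269714355469, -55.09912872314453), (133.44407653808594, 84.42447662353516), 14.00103759765625) (288, 220, 44, 62)
spareT ((487.4249267578125, 149.7303009033203), (119.70198059082031, 77.16795349121094), 4.327012062072754) (191, 227, 37, 59)
T [((np.int32(350), np.int32(110)), array([ 794.8, -162.8,   25. ])), ((np.int32(351), np.int32(210)), array([ 577.7, -158.2,   25. ])), ((np.int32(166), np.int32(212)), array([581.9, 236.5,  25. ])), ((np.int32(167), np.int32(112)), array([800.4, 233.9,  25. ]))]
S [((np.int32(181), np.int32(151)), array([ 795.4, -157.6,   25. ])), ((np.int32(278), np.int32(157)), array([ 579.8, -157.7,   25. ])), ((np.int32(254), np.int32(319)), array([583.3, 239.7,  25. ])), ((np.int32(129), np.int32(308)), array([800.3, 236.8,  25. ]))]
T [(np.int32(14), array([321.4, 271.2]), array([449.3, -92.7,  12. ])), (np.int32(17), array([295.2, 275.1]), array([442.2, -36.8,  12. ]))]
S [(np.int32(4), array([335.5, 186. ]), array([451.3, -93.9,  12. ])), (np.int32(17), array([338.9, 206.8]), array([442.9, -36.3,  12. ]))]
```

View pics/crop.png

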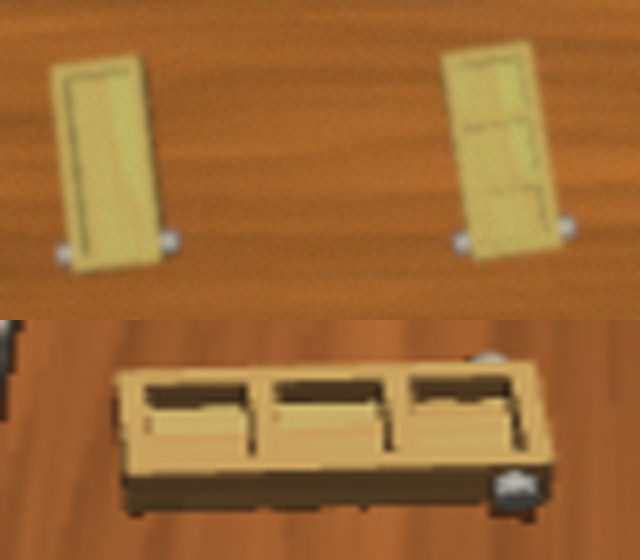

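The crop confirms it: the right-hand block, crop (500,150), has three pockets and its pins at the robot end. The left-hand one, crop (105,160), has one long pocket. The pin midpoint is about (446,-65) with yaw about +7.4°, and the slab edge is at x≈580. The toe then comes out at about (545,-52), 35 mm short of the edge, which fits the given sizes. Moving above the pins.

```bash
python3 -m pendant '[[0.34,-0.985,0,0,0,0.138],[0.34,-0.985,0,0,0,0.138],[0.34,-0.985,0,0,0,0.138],[0.34,-0.985,0,0,0,0.138],[0.34,-0.985,0,0,0,0.138],[0.34,-0.985,0,0,0,0.138],[0.34,-0.985,0,0,0,0.138],[0.34,-0.985,0,0,0,0.138],[0.34,-0.985,0,0,0,0.138],[0.34,-0.985,0,0,0,0.138],[0.34,-0.985,0,0,0,0.138]]' 1
python3 -m pendant '[[0.0667,-0.1967,-0.1,0,0,0],[0.0667,-0.1967,-0.2,0,0,0],[0.0667,-0.1967,-0.2,0,0,0],[0.0667,-0.1967,-0.2,0,0,0]]'
python3 - <<'E'
from h import *
f=viewer.grab_frame("side");im=np.array(f["pixels"])
cv2.imwrite("pics/s1.png",cv2.resize(im[130:270,220:400],None,fx=4,fy=4,interpolation=2))
import pickle
T=pickle.load(open("top.pkl","rb"));S=pickle.load(open("side.pkl","rb"))
print("cup rim",onz(T,279,117,105),onz(S,180,172,105))
s=sensors.get_state();print(s["ee_pos"],np.array(s["eef_rot"]).round(4).tolist(),s["t"])
E
```

```text
t: 1.48
ee_pos: [406.6, 48.9, 201.2]
eef_rot: [[-0.993, -0.121, -0.0], [-0.121, 0.993, -0.001], [0.0, -0.001, -1.0]]
ft_force: [0.0, 0.8, 0.2]
width: 85.7
finger_force: 0.0
t: 1.98
ee_pos: [442.4, -64.3, 77.3]
eef_rot: [[-0.992, -0.128, -0.009], [-0.128, 0.992, 0.002], [0.008, 0.003, -1.0]]
ft_force: [-0.8, -0.0, 0.8]
width: 85.1
finger_force: 0.0
cup rim [760.   -9.9 105. ] [754.9 -17.2 105. ]
[444.0302237  -63.87908634  79.49758029] [[-0.9917, -0.1285, -0.0051], [-0.1286, 0.9917, 0.0017], [0.0048, 0.0023, -1.0]] 2.025
```

View pics/s1.png

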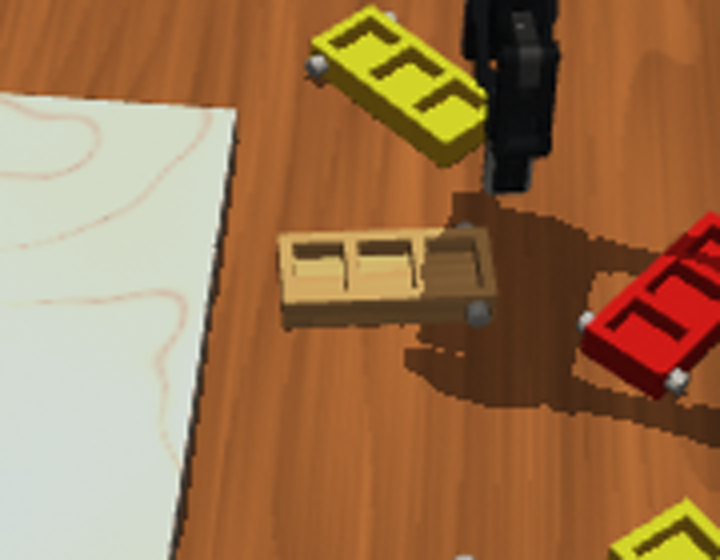

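The view shows the open gripper above and behind the block's pins, at crop (477,312) and (463,230). Next I check fingertip height and clearance to the yellow block.

```bash
python3 - <<'E'
from h import *
import pickle
S=pickle.load(open("side.pkl","rb"))
for z in(66,72,78,84,90): print(z,px(S,[444-6.4,-64+49,z]))
print("yellow near corner",onz(S,220+487/4,130+125/4,20),onz(S,220+445/4,130+165/4,0),"pins",onz(S,220+478/4,130+312/4,12),onz(S,220+463/4,130+228/4,12))
E
python3 -m pendant '[[0,0,-0.05,0,0,0],[0,0,-0.08,0,0,0],[0,0,-0.08,0,0,0],[0,0,-0.08,0,0,0]]'
```

```text
66 [343.7 197.2]
72 [344.  195.1]
78 [344.2 193. ]
84 [344.5 190.9]
90 [344.8 188.8]
yellow near corner [ 439.7 -161.9   20. ] [ 461.  -148.9    0. ] pins [441.7 -33.1  12. ] [450.7 -91.1  12. ]
t: 2.52
ee_pos: [447.5, -64.2, 35.2]
eef_rot: [[-0.991, -0.131, 0.003], [-0.131, 0.991, -0.0], [-0.003, -0.001, -1.0]]
ft_force: [1.0, -0.4, 0.4]
width: 85.6
finger_force: 0.0
```

Run:
```python
from h import *
s=sensors.get_state();print(s["ee_pos"])
o=[]
for n,(x,y) in(("side",(270,120)),("top",(240,200))):
    f=viewer.grab_frame(n);im=np.array(f["pixels"])[y:y+110,x:x+140]
    o.append(cv2.resize(im,None,fx=4,fy=4,interpolation=2)[:,:400 if n=="top" else 400]); print(px(f,s["ee_pos"]))
cv2.imwrite("pics/s2.png",np.hstack(o))
```

```text
[447.47397932 -64.22221265  35.21841028]
[337.9 189. ]
[308.5 272.4]
```

View pics/s2.png

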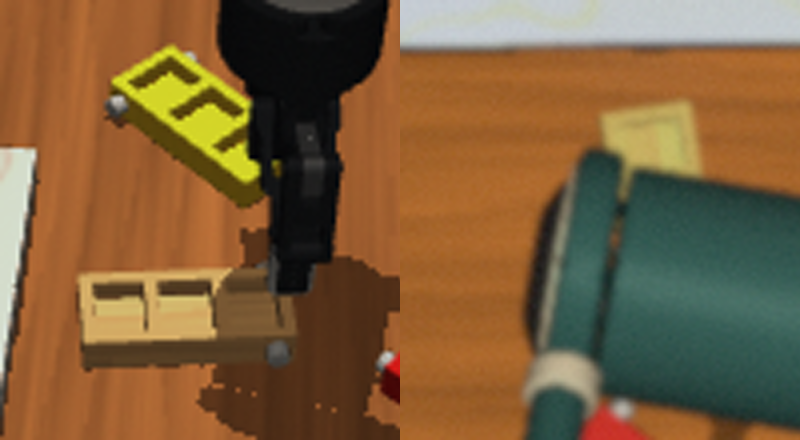

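The near fingertip is at crop (292,290), about full (343,192), slightly above where I expected it. I'll go down in small steps and watch the force.

```bash
python3 -m pendant '[[0,0,-0.017,0,0,0],[0,0,-0.017,0,0,0]]'; python3 -m pendant '[[0,0,-0.01,0,0,0],[0,0,-0.01,0,0,0]]'
python3 - <<'E'
from h import *
s=sensors.get_state();f=viewer.grab_frame("side");im=np.array(f["pixels"]);cv2.imwrite("pics/s3.png",cv2.resize(im[150:230,280:380],None,fx=6,fy=6,interpolation=2))
print(s["ee_pos"],px(f,s["ee_pos"]))
E
```

```text
t: 2.88
ee_pos: [445.1, -64.8, 22.5]
eef_rot: [[-0.992, -0.129, -0.002], [-0.129, 0.992, 0.0], [0.002, 0.001, -1.0]]
ft_force: [0.3, -0.6, -0.0]
width: 85.4
finger_force: 0.0
t: 3.12
ee_pos: [445.3, -64.9, 16.5]
eef_rot: [[-0.992, -0.129, -0.001], [-0.129, 0.992, 0.0], [0.001, 0.0, -1.0]]
ft_force: [0.5, 0.7, 0.4]
width: 85.5
finger_force: 0.0
[445.30933993 -64.88376329  16.50048695] [338.2 194.9]
```

View pics/s3.png

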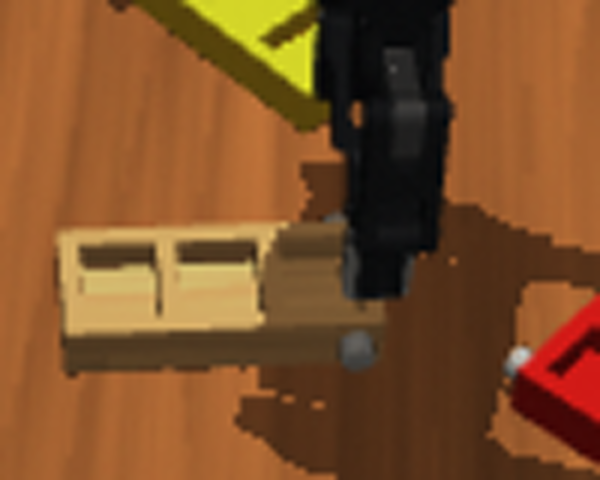

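The near pin at crop (357,350) is still visible below the fingertip at (385,297), so the tips look higher than the TCP figures suggest. Closing gently will show whether there is a pin between the pads.

```bash
python3 -m pendant '[[0,0,0,0,0,0],[0,0,0,0,0,0],[0,0,0,0,0,0]]' 0.65 20
python3 - <<'E'
from h import *
f=viewer.grab_frame("side");im=np.array(f["pixels"]);v=im.max(2)
m=(v[150:230,330:360]<45);r=np.where(m.any(1))[0]+150;print(r.max(),np.where(v[195:203,330:360]<45))
cv2.imwrite("pics/s4.png",cv2.resize(im[150:230,280:380],None,fx=6,fy=6,interpolation=2))
E
```

```text
t: 3.55
ee_pos: [446.1, -65.0, 17.3]
eef_rot: [[-0.992, -0.129, 0.0], [-0.129, 0.992, -0.0], [-0.0, -0.0, -1.0]]
ft_force: [-0.3, 0.8, 0.4]
width: 55.2
finger_force: 0.0
196 (array([0, 0, 0, 0, 0, 0, 0, 1, 1, 1, 1, 1, 1, 1]), array([ 8,  9, 10, 11, 12, 13, 14,  8,  9, 10, 11, 12, 13, 14]))
```

View pics/s4.png

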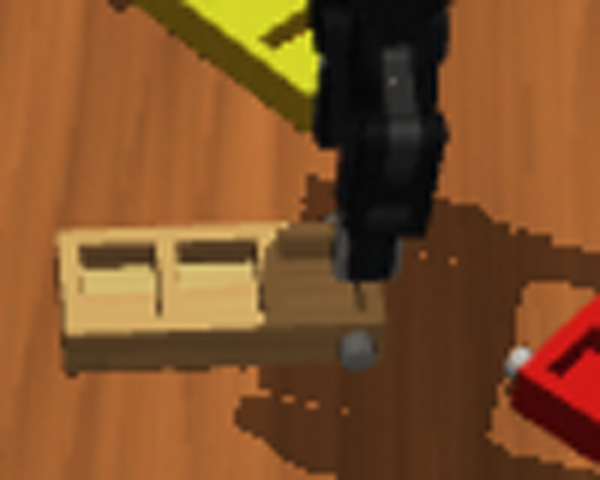

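Closed to 55 mm without touching anything, so the pads are above the pins. I'll reopen, go lower with force checks, and close again.

```bash
python3 -m pendant '[[0,0,0,0,0,0],[0,0,0,0,0,0],[0,0,-0.008,0,0,0],[0,0,-0.015,0,0,0],[0,0,-0.015,0,0,0]]' 1 20; python3 -m pendant '[[0,0,0,0,0,0],[0,0,0,0,0,0],[0,0,0,0,0,0]]' 0.65 20
```

```text
t: 4.22
ee_pos: [445.3, -64.8, 7.5]
eef_rot: [[-0.992, -0.129, -0.001], [-0.129, 0.992, 0.0], [0.001, 0.0, -1.0]]
ft_force: [-0.1, -0.8, 0.4]
width: 85.1
finger_force: 0.0
t: 4.6
ee_pos: [446.1, -65.0, 8.3]
eef_rot: [[-0.992, -0.129, 0.0], [-0.129, 0.992, -0.0], [-0.0, -0.0, -1.0]]
ft_force: [-0.1, 0.1, -0.3]
width: 55.5
finger_force: 0.0
```

```bash
python3 -m pendant '[[0,0,0,0,0,0],[0,0,0,0,0,0],[0,0,-0.008,0,0,0],[0,0,-0.016,0,0,0],[0,0,-0.016,0,0,0]]' 1 20; python3 -m pendant '[[0,0,-0.004,0,0,0],[0,0,-0.008,0,0,0],[0,0,-0.008,0,0,0]]'
python3 - <<'E'
from h import *
f=viewer.grab_frame("side");im=np.array(f["pixels"])
cv2.imwrite("pics/s5.png",cv2.resize(im[150:230,280:380],None,fx=6,fy=6,interpolation=2))
g=im.max(2);print(g[196:216,338:350])
E
```

```text
t: 5.22
ee_pos: [445.2, -64.8, -2.1]
eef_rot: [[-0.992, -0.129, -0.001], [-0.129, 0.992, 0.0], [0.001, 0.0, -1.0]]
ft_force: [-0.1, -0.3, 0.0]
width: 85.5
finger_force: 0.0
t: 5.6
ee_pos: [445.7, -64.9, -6.5]
eef_rot: [[-0.992, -0.129, -0.0], [-0.129, 0.992, 0.0], [0.0, 0.0, -1.0]]
ft_force: [0.3, -0.2, -0.4]
width: 85.3
finger_force: 0.0
[[15 13 14 19 24 25 25 24 24 24 24 12]
 [19 16 15 16 23 24 25 24 23 23 23 14]
 [16 15 15 15 17 19 17 18 18 18 17 12]
 [17 15 16 15 15 15 15 15 14 15 13 12]
 [36 14 11 12 12 11 12 12 11 20 39 41]
 [36 14 13 13 11 11 12 12 46 65 80 83]
 [36 13 11 13 18 13 12 12 47 70 83 85]
 [26 13 13 12 13 12 12 12 48 76 83 85]
 [25 13 12 13 17 13 12 14 61 76 83 86]
 [17 12 11 14 15 15 13 21 63 79 83 86]
 [23 12 12 12 12 11 10 20 69 80 82 86]
 [61 48 59 53 56 56 55 73 78 80 83 86]
 [87 87 78 81 59 80 82 81 79 80 83 87]
 [70 71 69 68 74 82 84 82 79 79 83 86]
 [66 66 66 67 77 82 83 82 79 79 83 86]
 [67 66 69 74 82 82 83 82 79 79 83 86]
 [75 76 78 81 83 82 84 81 79 79 83 87]
 [75 76 78 81 83 82 84 81 78 79 84 87]
 [75 76 77 81 81 81 84 82 79 79 84 87]
 [75 76 77 81 82 83 83 81 78 79 84 87]]
```

Still no contact, and the near fingertip (row 207) images at about 35 mm above the table. The real tips are clearly higher than the reported TCP implies. I'll keep going down in force-checked steps.

```bash
python3 -m pendant '[[0,0,-0.01,0,0,0],[0,0,-0.02,0,0,0],[0,0,-0.03,0,0,0],[0,0,-0.03,0,0,0]]'
cat >> h.py <<'E'
def tip(name):
    f=viewer.grab_frame("side");im=np.array(f["pixels"]);cv2.imwrite(f"pics/{name}.png",cv2.resize(im[130:250,240:390],None,fx=5,fy=5,interpolation=2))
    g=im.max(2);print("tip rows",[(c,int(np.where(g[150:235,c]<35)[0].max()+150)) for c in range(340,348)])
E
python3 -c "
from h import *
tip('s6')"
```

```text
t: 6.15
ee_pos: [445.1, -64.8, -25.0]
eef_rot: [[-0.992, -0.129, -0.002], [-0.129, 0.992, 0.0], [0.002, 0.001, -1.0]]
ft_force: [0.7, 0.4, -0.6]
width: 85.3
finger_force: 0.0
tip rows [(340, 212), (341, 212), (342, 212), (343, 212), (344, 212), (345, 208), (346, 206), (347, 206)]
```

View pics/s6.png

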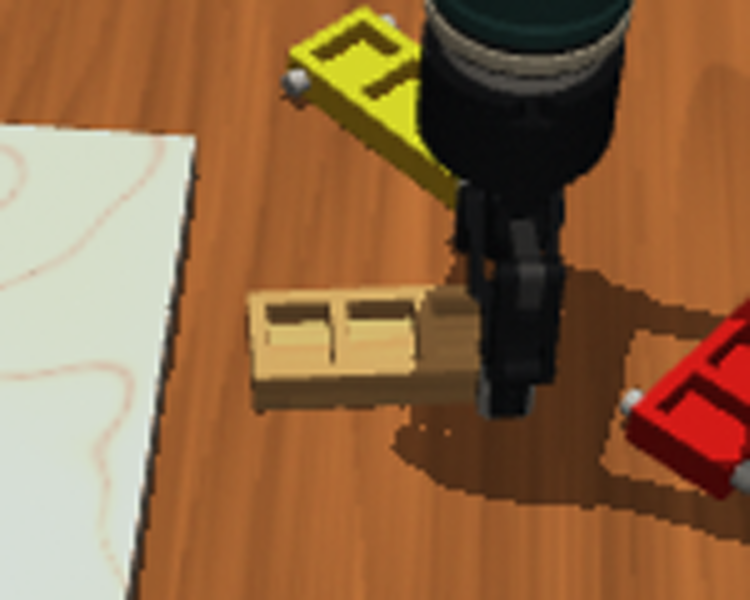

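The tip is now at crop (508,417), full row 213, about 18 mm above the table and outside the near pin. Continuing carefully.

```bash
python3 -m pendant '[[0,0,-0.008,0,0,0],[0,0,-0.014,0,0,0],[0,0,-0.014,0,0,0]]'; python3 -m pendant '[[0,0,-0.004,0,0,0],[0,0,-0.008,0,0,0],[0,0,-0.008,0,0,0]]';python3 -c "
from h import *
tip('s7')"
```

```text
t: 6.58
ee_pos: [445.5, -64.8, -33.0]
eef_rot: [[-0.992, -0.129, -0.001], [-0.129, 0.992, 0.0], [0.001, 0.0, -1.0]]
ft_force: [-0.3, 0.4, -1.2]
width: 85.4
finger_force: 0.0
t: 6.95
ee_pos: [445.7, -64.9, -37.6]
eef_rot: [[-0.992, -0.129, -0.0], [-0.129, 0.992, 0.0], [0.0, 0.0, -1.0]]
ft_force: [-0.2, -0.0, -0.5]
width: 85.5
finger_force: 0.0
tip rows [(340, 216), (341, 216), (342, 216), (343, 216), (344, 215), (345, 210), (346, 210), (347, 210)]
```

```bash
python3 -m pendant '[[0,0,0,0,0,0],[0,0,0,0,0,0],[0,0,0,0,0,0],[0,0,0,0,0,0]]' 0.6 60;python3 -c "
from h import *
tip('s8')"
```

```text
t: 7.5
ee_pos: [447.4, -65.2, -35.4]
eef_rot: [[-0.992, -0.129, 0.002], [-0.129, 0.992, -0.0], [-0.002, -0.001, -1.0]]
ft_force: [-3.7, 0.4, 16.0]
width: 62.0
finger_force: 70.8
tip rows [(340, 213), (341, 213), (342, 213), (343, 208), (344, 207), (345, 207), (346, 207), (347, 207)]
```

Gripped on the pins: width 62 mm with 71 N grip force. Now I'll turn the mould square to the edge and slide it most of the way there.

```bash
python3 -m pendant '[[0,0,0.002,0,0,-0.022],[0.01,0,0.002,0,0,-0.0439],[0.02,0,0.002,0,0,-0.0439],[0.032,0,0.002,0,0,-0.0439],[0.044,0,0.002,0,0,-0.0439],[0.044,0,0.002,0,0,-0.0439],[0.044,0,0.002,0,0,-0.0439]]'
python3 - <<'E'
from h import *
tip('s9')
f=viewer.grab_frame("side");im=np.array(f["pixels"]);h=cv2.cvtColor(im,cv2.COLOR_BGR2HSV)
m=((h[...,0]>14)&(h[...,0]<28)&(h[...,1]>60)&(h[...,1]<190)&(h[...,2]>120)).astype(np.uint8);m[:170]=0;m[230:]=0;m[:,:240]=0;m[:,350:]=0
c=max(cv2.findContours(m,0,2)[0],key=cv2.contourArea)[:,0]
for p in (c[np.argmin(c[:,0]+c[:,1])],c[np.argmax(c[:,1]-c[:,0])]): print(p,onz(f,*p,20))
E
```

```text
t: 8.43
ee_pos: [470.7, -64.9, -35.3]
eef_rot: [[-1.0, 0.008, -0.004], [0.008, 1.0, 0.0], [0.004, 0.0, -1.0]]
ft_force: [-7.8, 0.3, 14.1]
width: 62.1
finger_force: 73.3
tip rows [(340, 168), (341, 167), (342, 166), (343, 166), (344, 165), (345, 164), (346, 163), (347, 160)]
[279 183] [570.8 -84.6  20. ]
[277 199] [570.8 -39.3  20. ]
```

Toe at x≈571 and square; the edge is at about 580. Pushing on until contact shows.

```bash
python3 -m pendant '[[0.006,0,0.002,0,0,0],[0.012,0,0.002,0,0,0],[0.015,0,0.002,0,0,0],[0.015,0,0.002,0,0,0]]'; python3 -m pendant '[[0.002,0,0,0,0,0],[0.004,0,0,0,0,0],[0.004,0,0,0,0,0]]'
```

```text
t: 9.02
ee_pos: [478.3, -64.7, -35.3]
eef_rot: [[-1.0, 0.008, -0.007], [0.008, 1.0, 0.001], [0.007, 0.0, -1.0]]
ft_force: [-9.3, 0.3, 10.9]
width: 61.6
finger_force: 71.5
t: 9.4
ee_pos: [478.2, -64.7, -35.3]
eef_rot: [[-1.0, 0.008, -0.012], [0.008, 1.0, 0.001], [0.012, 0.001, -1.0]]
ft_force: [-15.5, -0.6, 19.7]
width: 61.7
finger_force: 75.8
```

Contact: x stopped at 478.2 with Fx about -15 N, so the plain end is against the edge. Raising the pinned end along the arc with the foot kept at the table and edge.

```bash
python3 -m pendant '[[-0.007,0,0.01,0,0,0],[-0.0073,0,0.0203,0,0,0],[-0.0053,0,0.0412,0,0,0],[0,0,0.0612,0,0,0],[0.0073,0,0.0798,0,0,0],[0.0177,0,0.0967,0,0,0],[0.0303,0,0.1117,0,0,0],[0.0453,0,0.1243,0,0,0],[0.0622,0,0.1347,0,0,0],[0.0622,0,0.1347,0,0,0],[0.0622,0,0.1347,0,0,0]]'; python3 -c "
from h import *
tip('s10')"
```

```text
t: 10.78
ee_pos: [522.3, -65.2, 46.9]
eef_rot: [[-1.0, 0.008, 0.002], [0.008, 1.0, -0.001], [-0.002, -0.001, -1.0]]
ft_force: [-4.7, -0.2, 8.3]
width: 62.1
finger_force: 66.3Traceback (most recent call last):
  File "<string>", line 3, in <module>
    tip('s10')
    ~~~^^^^^^^
  File "h.py", line 12, in tip
    g=im.max(2);print("tip rows",[(c,int(np.where(g[150:235,c]<35)[0].max()+150)) for c in range(340,348)])
                                         ~~~~~~~~~~~~~~~~~~~~~~~~~~~~~~~~^^
    return umr_maximum(a, axis, None, out, keepdims, initial, where)
ValueError: zero-size array to reduction operation maximum which has no identity
```

View pics/s10.png

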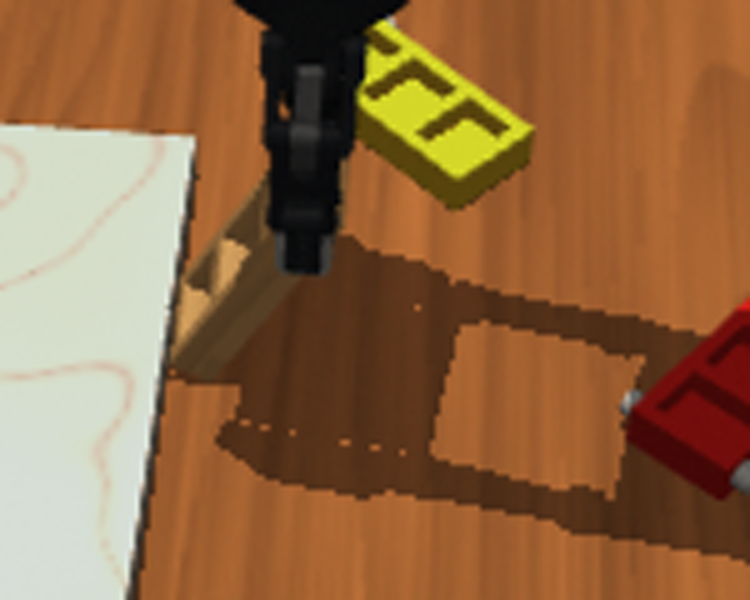

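The mould is pivoting as intended: the foot is at the edge, crop (180,365), pinned end up at about 60°, pockets facing the slab. Bringing it upright and holding briefly.

```bash
python3 -m pendant '[[0.0178,0,0.0077,0,0,0],[0.0377,0,0.0127,0,0,0],[0.0587,0,0.0147,0,0,0],[0.07,0,0.0147,0,0,0],[0.079,0,0.014,0,0,0],[0.079,0,0.014,0,0,0],[0.079,0,0.014,0,0,0],[0.079,0,0.014,0,0,0]]'
python3 - <<'E'
from h import *
f=viewer.grab_frame("side");im=np.array(f["pixels"]);h=cv2.cvtColor(im,cv2.COLOR_BGR2HSV)
cv2.imwrite("pics/up.png",cv2.resize(im[110:250,200:390],None,fx=4,fy=4,interpolation=2))
m=((h[...,0]>8)&(h[...,0]<28)&(h[...,1]>60)&(h[...,1]<175)&(h[...,2]>60)).astype(np.uint8);m[:120]=0;m[215:]=0;m[:,:255]=0;m[:,320:]=0
c=max(cv2.findContours(m,0,2)[0],key=cv2.contourArea)[:,0]
b=c[np.argmax(c[:,1])];print("area",cv2.boundingRect(c),"lowest",b,onz(f,*b,0))
for p in([578.3,-41,0],[558.3,-41,0],[578.3,-41,110]):print(p,px(f,p))
E
```

```text
t: 11.82
ee_pos: [569.0, -65.0, 54.6]
eef_rot: [[-1.0, 0.008, 0.001], [0.008, 1.0, -0.0], [-0.001, -0.0, -1.0]]
ft_force: [-1.3, -0.2, 6.2]
width: 61.6
finger_force: 66.1
area (272, 171, 13, 44) lowest [272 214] [578.9 -15.1   0. ]
[578.3, -41, 0] [273.6 204.5]
[558.3, -41, 0] [283.1 205.2]
[578.3, -41, 110] [272.8 167.2]
```

The block images upright (columns 272–284, predicted 273–283) with the foot at the table against the edge. Carrying it over, pivoting on the slab's edge.

```bash
python3 -m pendant '[[0.0218,0,0.0018,0,0,0],[0.0437,0,-0.001,0,0,0],[0.0645,0,-0.0075,0,0,0],[0.084,0,-0.0177,0,0,0],[0.1017,0,-0.031,0,0,0],[0.1165,0,-0.0472,0,0,0],[0.1165,0,-0.0472,0,0,0],[0.1165,0,-0.0472,0,0,0]]'
python3 - <<'E'
from h import *
f=viewer.grab_frame("side");im=np.array(f["pixels"]);cv2.imwrite("pics/ov.png",cv2.resize(im[110:250,170:360],None,fx=4,fy=4,interpolation=2))
E
```

```text
t: 12.88
ee_pos: [637.9, -64.9, 25.6]
eef_rot: [[-1.0, 0.008, -0.001], [0.008, 1.0, 0.0], [0.001, 0.0, -1.0]]
ft_force: [0.9, 0.0, -0.8]
width: 61.9
finger_force: 65.5
```

View pics/ov.png

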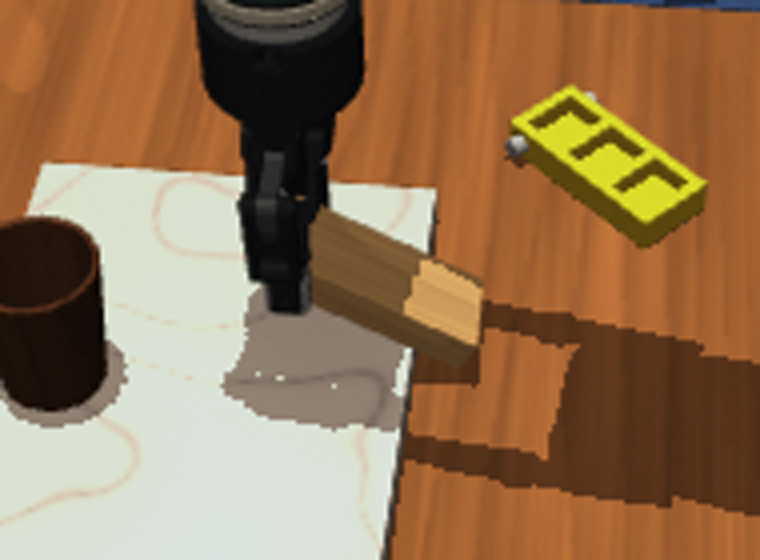

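The mould leans over the edge at about 60° past upright, plain bottom up, toe at crop (470,330), cup well clear. Laying it down, then drawing it fully onto the slab, shifted sideways away from the cup.

```bash
python3 -m pendant '[[0.0118,0,-0.0185,0,0,0],[0.0203,0,-0.039,0,0,0],[0.024,0,-0.05,0,0,0],[0.025,0,-0.0585,0,0,0],[0.025,0,-0.0585,0,0,0],[0.025,0,-0.0585,0,0,0]]'; python3 -m pendant '[[0.012,-0.008,0.001,0,0,0],[0.024,-0.016,0.001,0,0,0],[0.036,-0.024,0.001,0,0,0],[0.048,-0.034,0.001,0,0,0],[0.052,-0.05,0.001,0,0,0],[0.052,-0.05,0.001,0,0,0],[0.052,-0.05,0.001,0,0,0]]'
```

```text
t: 13.68
ee_pos: [653.2, -64.9, -9.3]
eef_rot: [[-1.0, 0.008, -0.0], [0.008, 1.0, 0.0], [0.0, 0.0, -1.0]]
ft_force: [-0.2, 1.1, -0.8]
width: 62.1
finger_force: 65.6
t: 14.55
ee_pos: [684.3, -95.1, -8.7]
eef_rot: [[-1.0, 0.009, -0.0], [0.009, 1.0, 0.0], [0.0, 0.0, -1.0]]
ft_force: [-0.7, -0.7, -0.9]
width: 61.8
finger_force: 65.5
```

```bash
python3 -m pendant '[[0,0,-0.002,0,0,0],[0,0,-0.003,0,0,0],[0,0,-0.003,0,0,0]]'; python3 -m pendant '[[0,0,0,0,0,0],[0,0,0,0,0,0],[0,0,0,0,0,0]]' 1; python3 -m pendant '[[0,0,0.02,0,0,0],[0,0,0.06,0,0,0],[0,0,0.15,0,0,0],[0,0,0.24,0,0,0],[-0.1,0,0.3,0,0,0],[-0.2,0,0.3,0,0,0],[-0.3,0,0.3,0,0,0],[-0.4,0,0.3,0,0,0],[-0.4,0,0.3,0,0,0]]'
python3 - <<'E'
from h import *
import pickle
S=pickle.load(open("side.pkl","rb"));T=pickle.load(open("top.pkl","rb"))
for n,o in(("side",S),("top",T)):
    f=viewer.grab_frame(n);im=np.array(f["pixels"]);cv2.imwrite(f"pics/end_{n}.png",im)
    h=cv2.cvtColor(im,cv2.COLOR_BGR2HSV)
    m=((h[...,0]>8)&(h[...,0]<28)&(h[...,1]>70)&(h[...,1]<190)&(h[...,2]>100)).astype(np.uint8)
    sl=np.zeros_like(m);q=np.array([px(f,p) for p in([583,-155,25],[583,230,25],[790,230,25],[790,-155,25])]).astype(int);cv2.fillConvexPoly(sl,q,1)
    k,l,st,ce=cv2.connectedComponentsWithStats(m*sl);i=1+np.argmax(st[1:,4])
    c=max(cv2.findContours((l==i).astype(np.uint8),0,2)[0],key=cv2.contourArea)
    print(n,st[i],cv2.minAreaRect(np.array([onz(f,*p[0],45)[:2] for p in c],np.float32)))
    g=(h[...,1]<60)&(h[...,2]>60)
    # change near spare and cup
    d=np.abs(im.astype(int)-np.array(o["pixels"]).astype(int)).max(2)
    for nm,p,z,s in(("spare",[487,150],10,16),("cup",[757,-14],65,16)):
        u,v=px(f,[*p,z]).astype(int);print(nm,(d[v-s:v+s,u-s:u+s]>40).sum())
    for y in(-127,-63):print("pin px",px(f,[684,y-0,35]))
E
```

```text
t: 14.92
ee_pos: [684.3, -94.7, -10.2]
eef_rot: [[-1.0, 0.008, -0.0], [0.008, 1.0, 0.0], [0.0, 0.0, -1.0]]
ft_force: [-1.0, 1.1, 1.6]
width: 61.9
finger_force: 66.8
t: 15.3
ee_pos: [684.7, -94.9, -10.4]
eef_rot: [[-1.0, 0.008, 0.0], [0.008, 1.0, 0.0], [-0.0, 0.0, -1.0]]
ft_force: [-0.5, -0.8, 0.3]
width: 85.0
finger_force: 0.0
t: 16.42
ee_pos: [439.5, -94.2, 168.8]
eef_rot: [[-1.0, 0.009, -0.003], [0.009, 1.0, 0.0], [0.003, 0.0, -1.0]]
ft_force: [0.3, 0.2, -0.6]
width: 85.4
finger_force: 0.0
side [219 161  55  19 894] ((639.2286987304688, -92.59822082519531), (111.97018432617188, 50.97306442260742), 2.8585450649261475)
spare 0
cup 0
pin px [228.4 160.5]
pin px [223.6 182.1]
top [ 309  155   25   53 1150] ((638.4591674804688, -94.96176147460938), (110.2958755493164, 48.613502502441406), 0.08173932135105133)
spare 0
cup 0
pin px [335.3 160. ]
pin px [305.2 160.7]
```

Both views agree: the mould is a 110 x 48.6 mm rectangle with its top at 45 mm, lying over x = 583–694, fully on the slab. The spare and the cup show no change.

```bash
python3 -c "
from h import *
print(order.hand_in())"
```

```text
the job is handed in; nothing more can be done
None
```

The three-pocket mould lies flat, pockets down, wholly on the slab, and the gripper has let go; the one-pocket mould and the cup are unmoved, and I handed the job in at about 16.5 s with no verdict shown.

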